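Tip the standing carton flat and flip the bead case shut

TASK

A red carton stands on end in the open bead case, so the lid cannot close. Push the carton over towards the middle of the case so that it lies flat on its broad side on the case floor, then push the lid over from behind and press it gently until it is fully shut. Only push with the fingers: pinch and lift nothing, and leave the round tin in the case and the two bead jars beside it where they stand.

Things in the scene. Friction and masses are not known exactly. Their poses are not given: they have to be found in the camera images.
- case: Gold open-topped bead case, fixed to the bench, 148 mm (its x) by 330 mm (its y) outside, walls 8 mm thick, rim 55 mm above the bench, inner floor 6 mm above the bench. Origin: centre of its underside, on the bench. x points from the hinged long side (the side nearer the robot) to the opposite long side; y runs along the length; z up.
- lid_hinge (a point): Middle of the lid's hinge line, which runs along the case's y at x = -74 mm, z = 56 mm in the case's frame. The axes turn with the lid: x from the hinge to the free edge, z out of its outer face.
- lid_edge (a point): Middle of the lid's free edge on the outer face, 150 mm from the hinge and 8 mm out of it. The lid is a flat gold plate 150 by 334 (along the case's y) by 8 mm, 0.16 kg. Open, it stands on the robot's side of the case, outer face towards the robot. Axes as lid_hinge.
- lid (a joint): Lid angle in rad: 0 fully shut (flat on the rim, outer face 64 mm above the bench), 1.57 upright, stop at 2.0; starts at 1.65 to 1.9, leaning back towards the robot. The hinge is stiff (0.22 N m friction, up to 3 N at the free edge): the lid stays at any angle and must be pushed all the way down.
- carton_centre (a point): Centre of the loose red carton with a gold band, 70 (x) by 36 (y) by 110 mm (z, long axis), 0.14 to 0.28 kg. It starts standing on end on the case floor, top 116 mm above the bench, 105 to 120 mm from the case's middle towards its +y or -y end, broad faces along the case's y, 15 to 35 mm off the end wall. Pushed 35 mm at its top it falls over; flat, its centre is 24 mm above the bench.
- tin_centre (a point): Centre of the loose low round aluminium tin of beads, 58 mm across and 34 mm high, standing on the case floor near the end opposite the carton; it fits under the shut lid. Leave it alone.
- jar_left_centre (a point): Centre (half-way up) of a glass jar of orange beads with a white cap, 64 mm across, 90 mm high, on the bench beyond the case's +y end. Leave it alone.
- jar_right_centre (a point): Centre (half-way up) of a glass jar of blue beads with a dark cap, 64 mm across, 90 mm high, on the bench beyond the case's -y end. Leave it alone.

How it is judged (in metres and radians):
On the way, in this order (a step that is already met when the one before it is completed fails the run):
1. the carton lies flat in the case, the lid still open (angle between carton_centre's own z axis and vertical between 1.45 and 1.69 rad and z of carton_centre in the frame of case below 0.032 m and x of carton_centre in the frame of case between -0.06 and 0.06 m and y of carton_centre in the frame of case between -0.12 and 0.12 m and value of joint lid above 1 rad), for 0.2 s.
2. the lid is fully shut over it (value of joint lid below 0.04 rad), for 0.2 s.
At the end, for the whole second after the job is handed in: The carton lies flat on a broad side on the case floor (long axis within 0.12 rad of level, centre under 32 mm above the bench, inside the case) and at rest; the lid is shut to within 0.04 rad (6 mm at its edge); the tin and the jars stand within 30 mm of where they were (angle between carton_centre's own z axis and vertical between 1.45 and 1.69 rad and z of carton_centre in the frame of case below 0.032 m and x of carton_centre in the frame of case between -0.06 and 0.06 m and y of carton_centre in the frame of case between -0.12 and 0.12 m and value of joint lid below 0.04 rad and linear speed of carton below 0.02 m/s and distance of each of tin_centre, jar_left_centre, jar_right_centre from where it was at the start of the episode below 0.03 m and angle between each of tin_centre, jar_left_centre, jar_right_centre's own z axis and vertical below 0.3 rad); the robot touches nothing.
It fails at once if the carton is lifted (its centre more than 80 mm above the bench; it starts at 61 mm and tipping raises it by 3 mm) (height (world z) of carton_centre above 0.08 m).
It fails at once if the carton is squeezed or struck (more than 40 N from the fingers) (contact force between the fingers and carton above 40 N).
It fails at once if the lid is squeezed or struck with more than 70 N (contact force between the fingers and lid above 70 N).
It fails at once if the tin is moved more than 30 mm or tipped (distance of tin_centre from where it was at the start of the episode above 0.03 m or angle between tin_centre's own z axis and vertical above 0.3 rad).
It fails at once if a jar is moved more than 30 mm or tipped ((distance of jar_left_centre from where it was at the start of the episode above 0.03 m or angle between jar_left_centre's own z axis and vertical above 0.3 rad) or (distance of jar_right_centre from where it was at the start of the episode above 0.03 m or angle between jar_right_centre's own z axis and vertical above 0.3 rad)).
It also fails if it takes over 48 s, if anything falls off the work surface, if the arm or the gripper's body presses on something with over 40 N, if the wrist force passes 120 N, or if a joint passes its speed limit or range.

ROBOT

A 6-joint arm with a two-finger parallel gripper is mounted at the origin on the work surface. World frame = base frame: x ahead of the robot, y to its left, z up, the work surface at z = 0. Lengths are in mm, angles in degrees, forces in N, time in s.
With the tool pointing down it reaches from about 275 to 750 mm from the base axis. Payload 10.2 kg.
Tool frame: the origin (TCP) lies on the centre line of the jaws, within the pads' length; the fingertips stand 25 mm ahead of it and the grasp point (between the pads) lies 6 mm ahead of it; z points along the fingers, y is the line along which they close (so a half turn about z gives the same grasp; the last joint's range is limited). The gripper opens to 85 mm and grips with 20 to 120 N. Pads are 22 mm wide; open, the fingers measure 114 mm over their backs; the gripper's body (76 mm by 85 mm) begins 54 mm behind the grasp point. The pads swing forward as they close: fully open they stand 13 mm farther back than shut.
Start: joints at [57.158, 17.928, 85.812, -0, 76.261, -12.8], TCP at [179.936, 493.208, 256.294] pointing down, gripper open.
Joint ranges: [-168.41, 168.41], [-55.51, 124.54], [10.69, 146.95], [-70.63, 250.63], [1, 178], [-165.06, 165.06]. Speed limits (degrees/s): [136.94, 136.94, 172.46, 180, 180, 180].

INTERFACE

Orientations are given as [roll, pitch, yaw] about the fixed x, y, z axes, in that order (R = Rz(yaw) Ry(pitch) Rx(roll)).
In Python, from workcell import env gives the robot as it stands.
- The arm moves only by the tool step_arm, never from a script. Its argument "series" is a list of rows, each an object with "jaw": the opening, from -1 (shut) to 1 (fully open); "travel": the shift along the tool's x, y, z each as a share of 1000 mm, from -1 to 1, a list of three; "turn": the turn, a rotation vector about the tool's x, y, z each as a share of 180 degrees, from -1 to 1, a list of three. In form: [{"jaw": jaw, "travel": [dx, dy, dz], "turn": [ax, ay, az]}, ...]. A call has 1 to 5 rows; each row is the pose to reach, as a shift and turn from the pose commanded when the call began, along the tool's axes at that moment, turning the shorter way round; what a row does not reach only later rows make up. A row lasts 1/10 s, in which the tool goes at most 50 mm and 8.59 degrees, less where a joint would pass 70% of its speed; a pose out of reach is approached as far as the arm can. A call with a number of a shift or a turn outside -1 to 1 is refused whole. A call with a gripper value outside its range is refused whole. The fingers move at their own pace and stop on an object; "force" is the grip in N (left out, the last holds). Time passes only in rows, so rows that repeat a pose let the fingers close. It gives the time, the measured TCP pose, the force, the opening and the grip force at its end, in the units of the state.
- env.get_obs(): the state, without advancing time (a new reading comes with each control period).
- env.camera(name): name is "scene" or "top"; returns a dict with "color" (420x560x3 uint8, red, green, blue), "K" (3x3 intrinsics, pixels), "R" (3x3) and "t" (3): a world point X has camera coordinates R X + t. Camera axes: x right, y down, z forward; pixel columns grow to the right and rows downward; lengths in mm; the calibration is good to about 2 mm. A picture is of the moment at which its call begins. There is no depth.
- env.finish_job(): hands the job in; it is judged then, once.
The state is a dict: "time_s": time; "q": joint angles; "joint_velocities": joint speeds; "joint_efforts": joint torques, N m; "ee_pos": TCP position; "eef_rot": TCP orientation; "ft_force": force on the tool from outside, world axes, zero at the start; "moment": the same for the moment, N m; "width": opening from 0.0 (shut) to 1.0 (fully open); "gripper_force": force on a finger pad.
Only numpy, scipy, OpenCV 4.12 (cv2) and the standard library are available. Lean on these libraries where they do the work, as an engineer would, in place of code of your own. Each camera call takes 0.05 s, during which the arm holds its last target. There are 200 camera calls.

## Working session

There is one attempt and no reset: what is moved stays moved. The work goes in short steps, Python scripts to look and compute and a tool call to move; the robot and the scene stay as the last step left them, time stands still between calls to the robot, and variables do not carry over. Pictures are saved under pics/ and viewed, at most 10 in all, crops included, and the job is handed in when it is done.

Besides the shell and the picture viewer there is one more tool, called after ">>>" by a JSON object that holds its "op" and its "data", one argument or row to a line. step_arm: Moves the arm, as the interface text tells. Shift numbers are shares of 1000 mm and turn numbers shares of 180 degrees, none past 1 either way. Its arguments: {"type":"object","properties":{"series":{"type":"array"},"force":{"type":"number"}},"required":["series"]}

```bash
mkdir -p pics; python3 - <<'E'
from workcell import env
import cv2,numpy as np
for n in("scene","top"):
    c=env.camera(n); cv2.imwrite(f"pics/{n}0.png",c["color"][:,:,::-1]); np.savez(f"{n}0.npz",**c)
    print(n,c["K"].round(1).tolist(),c["R"].round(3).tolist(),c["t"].round(1).tolist())
o=env.get_obs();print(o["time_s"],o["ee_pos"],o["eef_rot"],o["width"])
E
```

```text
scene [[473.1, 0.0, 279.3], [0.0, 473.1, 196.7], [0.0, 0.0, 1.0]] [[0.024, 1.0, 0.004], [0.611, -0.012, -0.791], [-0.791, 0.021, -0.611]] [-21.3, -291.1, 1639.3]
top [[396.0, 0.0, 280.5], [0.0, 396.0, 210.0], [0.0, 0.0, 1.0]] [[0.017, -1.0, 0.009], [-0.995, -0.018, -0.101], [0.101, -0.007, -0.995]] [26.8, 613.7, 822.7]
0.1 [179.82216039 493.02857865 255.79752065] [-1.79935367e+02 -1.42823265e-02  1.59957854e+02] 0.9968732750963594
```

View pics/scene0.png

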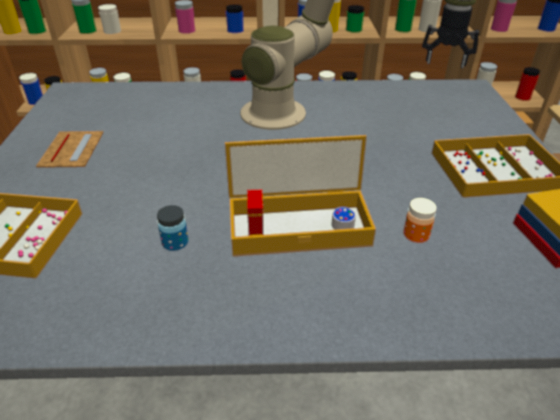

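View pics/top0.png

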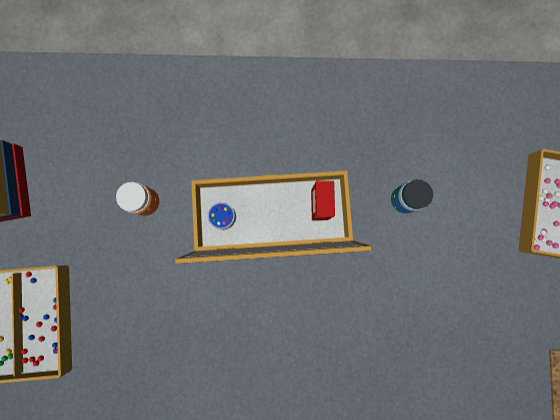

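The top view shows the case with far rim corners at about (192,181) and (347,171). The carton is at (325,200) at the -y end, the tin is at (222,215), and the jar caps are at (131,197) and (417,194). The lid edge runs from (176,262) to (371,246).

```bash
cat > h.py <<'E'
import numpy as np,cv2
def ray(c,u,v,z):
    K,R,t=c["K"],c["R"],c["t"]; C=-R.T@t; d=R.T@np.linalg.inv(K)@[u,v,1.]
    return C+d*(z-C[2])/d[2]
E
python3 - <<'E'
from h import *
c=np.load("top0.npz"); im=c["color"]
cv2.imwrite("pics/crop0.png",cv2.resize(im[155:275,165:380,::-1],None,fx=3.7,fy=3.7,interpolation=cv2.INTER_CUBIC))
hsv=cv2.cvtColor(im,cv2.COLOR_RGB2HSV)
def show(n,m,z):
    k,_=cv2.findContours(m.astype(np.uint8),0,2)[:2]; k=max(k,key=cv2.contourArea)
    r=cv2.minAreaRect(k); print(n,r)
h,s,v=[hsv[...,i].astype(int) for i in range(3)]
roi=np.zeros(h.shape,bool); roi[160:270,170:375]=1
red=((h<6)|(h>174))&(s>200)&roi
print("vals",np.bincount(v[red])[100:].nonzero()[0][[0,-1]]+100)
show("redall",red,0); show("redtop",red&(v>170),116)
gold=(h>12)&(h<28)&(s>140)&(v>100)&roi
# far rim line: outer edge rows per column
cols=np.arange(200,342); r=np.array([np.where(gold[:,u])[0].min() for u in cols]); p=np.polyfit(cols,r,1);print("far edge",p,np.abs(np.polyval(p,cols)-r).max())
A,B=[ray(c,u,np.polyval(p,u),55) for u in(192,347)]
print("far corners",A,B,"len",np.linalg.norm(A-B),"yaw",np.degrees(np.arctan2(*(A-B)[[0,1]])))
E
```

```text
vals [100 223]
redall ((323.0, 200.5), (37.0, 22.0), 90.0)
redtop ((324.5, 198.5), (33.0, 17.0), 90.0)
far edge [-6.21512141e-02  1.92811903e+02] 1.0932268211260237
far corners [669.01144407 225.07439112  55.        ] [ 695.7077344  -101.75780022   55.        ] len 327.92068127447044 yaw -4.669664102773428
```

View pics/crop0.png

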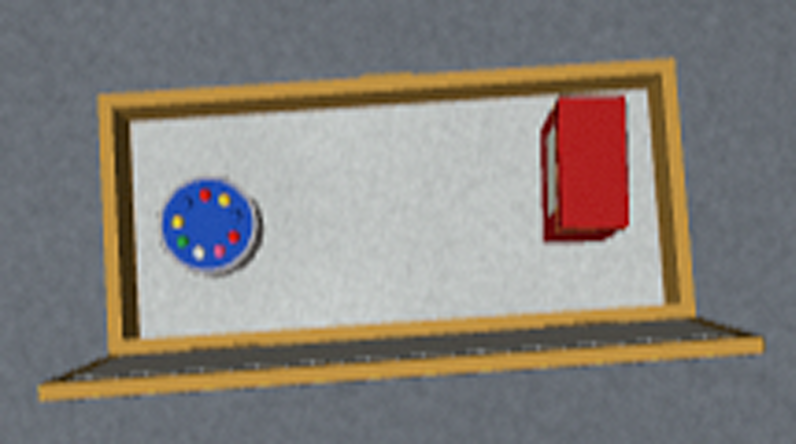

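```bash
cat >> h.py <<'E'
yaw=np.radians(4.67); X=np.array([np.cos(yaw),np.sin(yaw),0]); Y=np.array([-X[1],X[0],0])
O=np.array([682.36,61.66,0])-74*X
def tocase(p): return np.array([(p-O)@X,(p-O)@Y,p[2]])
def cw(x,y,z=0): return O+x*X+y*Y+[0,0,z]
def toolshift(dw,rpy):
    from scipy.spatial.transform import Rotation as R
    return R.from_euler("xyz",rpy,degrees=True).inv().apply(dw)
E
python3 - <<'E'
from h import *
c=np.load("top0.npz"); q=lambda u,v,z:tocase(ray(c,165+u/3.7-.36,155+v/3.7-.36,z)).round(1)
print("O",O)
for p in [(558,97),(625,97),(628,228),(555,230)]: print("carton",q(*p,116))
for p in [(100,97),(674,60),(694,315),(110,352)]: print("rim",q(*p,55))
print("tin",q(208,225,40))
for p in [(40,400),(763,352),(40,385),(763,339)]: print("lid",q(*p,202),q(*p,200))
for p in [(131,197),(417,194)]: print("jar",tocase(ray(c,*p,90)))
for a in (1.65,1.75,1.85,1.9): print(a,-74+150*np.cos(a)-8*np.sin(a),56+150*np.sin(a)+8*np.cos(a))
s=np.load("scene0.npz")
for z in (190,196,200,204,208):print(z,tocase(ray(s,296,140,z)))
t=cw(10,-150,250); P=np.array([179.94,493.2,256.3]); rpy=[180,0,160]
print("target",t,"shift",toolshift(t-P,rpy))
E
```

```text
O [608.60566867  55.63516721   0.        ]
carton [ 47.3 -89.  116. ]
carton [  45.1 -124.4  116. ]
carton [ -24.3 -120.6  116. ]
carton [-22.9 -82.3 116. ]
rim [ 74.1 164.7  55. ]
rim [  74.9 -163.6   55. ]
rim [ -71. -163.   55.]
rim [-70.6 165.2  55. ]
tin [ -1.4 109.1  40. ]
lid [-92.5 167.6 202. ] [-92.5 168.1 200. ]
lid [ -92.1 -165.4  202. ] [ -92.1 -165.8  200. ]
lid [-85.6 167.3 202. ] [-85.7 167.8 200. ]
lid [ -86.1 -165.9  202. ] [ -86.1 -166.4  200. ]
jar [ 42.34680883 280.00181187  90.        ]
jar [  11.96885848 -294.7521782    90.        ]
1.65 -93.84305354864142 204.89678715763395
1.75 -108.60879592241531 202.1719235858946
1.85 -123.02873864747933 197.98655847169888
1.9 -130.06383573102482 195.35869661820414
190 [-106.55773869    1.3082681   190.        ]
196 [-9.66083458e+01 -1.82148976e-01  1.96000000e+02]
200 [-89.97541725  -1.17576036 200.        ]
204 [-83.34248868  -2.16937175 204.        ]
208 [-76.7095601   -3.16298314 208.        ]
target [630.7849691  -93.05268916 250.        ] shift [-624.16591935 -396.69926497    6.3       ]
```

>>> {"op": "step_arm", "data": {
  "series": [
    {"jaw":-1,"travel":[-0.208,-0.132,-0.02],"turn":[0,0,0.12]},
    {"jaw":-1,"travel":[-0.208,-0.132,-0.02],"turn":[0,0,0.12]},
    {"jaw":-1,"travel":[-0.208,-0.132,-0.02],"turn":[0,0,0.12]},
    {"jaw":-1,"travel":[-0.208,-0.132,-0.02],"turn":[0,0,0.12]},
    {"jaw":-1,"travel":[-0.208,-0.132,-0.02],"turn":[0,0,0.12]}
  ]
}}

```text
time_s: 0.6
ee_pos: [330.8, 296.1, 276.3]
eef_rot: [-180.0, 0.0, 138.4]
ft_force: [-1.3, 2.2, -0.0]
width: 0.141
gripper_force: 0.0
```

```bash
cat >> h.py <<'E'
def go(x,y,z,wyaw=94.67):
    "shift and turn (shares) to a case-frame TCP pose, tool down"
    from workcell import env; from scipy.spatial.transform import Rotation as R
    o=env.get_obs(); r=R.from_euler("xyz",o["eef_rot"],degrees=True)
    t=R.from_euler("xyz",[180,0,wyaw],degrees=True)
    print("t",round(o["time_s"],2),"case",tocase(np.array(o["ee_pos"])).round(1),"rpy",np.round(o["eef_rot"],1),"ft",np.round(o["ft_force"],1),"w",round(o["width"],2))
    print("travel",(r.inv().apply(cw(x,y,z)-o["ee_pos"])/1000).round(4),"turn",((r.inv()*t).as_rotvec()/np.pi).round(4))
E
python3 -c "
from h import *
go(11,-150,270)"
```

```text
t 0.6 case [-257.3  262.3  276.3] rpy [-180.     0.   138.4] ft [-1.3  2.2 -0. ] w 0.14
travel [-0.4834 -0.0907  0.0064] turn [-1.000e-04  0.000e+00  2.427e-01]
```

>>> {"op": "step_arm", "data": {
  "series": [
    {"jaw":-1,"travel":[-0.242,-0.045,0],"turn":[0,0,0.12]},
    {"jaw":-1,"travel":[-0.242,-0.045,0],"turn":[0,0,0.12]},
    {"jaw":-1,"travel":[-0.242,-0.045,0],"turn":[0,0,0.12]},
    {"jaw":-1,"travel":[-0.242,-0.045,0],"turn":[0,0,0.12]},
    {"jaw":-1,"travel":[-0.242,-0.045,0],"turn":[0,0,0.12]}
  ]
}}

```text
time_s: 1.1
ee_pos: [482.0, 101.4, 276.1]
eef_rot: [-180.0, -0.0, 116.7]
ft_force: [0.5, 1.6, 0.3]
width: 0.0
gripper_force: 0.0
```

```bash
python3 -c "
from h import *
go(11,-152,270)"
```

```text
t 1.1 case [-122.5   55.9  276.1] rpy [-180.    -0.   116.7] ft [0.5 1.6 0.3] w 0.0
travel [-0.2428  0.0457  0.0061] turn [-1.000e-04 -0.000e+00  1.224e-01]
```

>>> {"op": "step_arm", "data": {
  "series": [
    {"jaw":-1,"travel":[-0.243,0.046,0.006],"turn":[0,0,0.122]},
    {"jaw":-1,"travel":[-0.243,0.046,0.006],"turn":[0,0,0.122]},
    {"jaw":-1,"travel":[-0.243,0.046,0.006],"turn":[0,0,0.122]},
    {"jaw":-1,"travel":[-0.243,0.046,0.006],"turn":[0,0,0.122]},
    {"jaw":-1,"travel":[-0.243,0.046,0.006],"turn":[0,0,0.122]}
  ]
}}

```text
time_s: 1.6
ee_pos: [632.4, -94.8, 269.7]
eef_rot: [-180.0, -0.0, 94.8]
ft_force: [0.8, 0.2, 0.6]
width: 0.001
gripper_force: 0.0
```

```bash
python3 -c "
from h import *
go(11,-152,118)"
```

```text
t 1.6 case [  11.4 -151.8  269.7] rpy [-180.    -0.    94.8] ft [0.8 0.2 0.6] w 0.0
travel [-0.0002 -0.0003  0.1517] turn [-0.0002 -0.0001  0.0005]
```

>>> {"op": "step_arm", "data": {
  "series": [
    {"jaw":-1,"travel":[0,0,0.04],"turn":[0,0,0]},
    {"jaw":-1,"travel":[0,0,0.08],"turn":[0,0,0]},
    {"jaw":-1,"travel":[0,0,0.12],"turn":[0,0,0]},
    {"jaw":-1,"travel":[0,0,0.152],"turn":[0,0,0]},
    {"jaw":-1,"travel":[0,0,0.152],"turn":[0,0,0]}
  ]
}}

```text
time_s: 2.1
ee_pos: [629.3, -92.1, 113.5]
eef_rot: [-179.5, -0.2, 94.8]
ft_force: [-0.5, 0.0, -0.5]
width: 0.003
gripper_force: 0.0
```

```bash
cat >> h.py <<'E'
def snap(name,n):
    from workcell import env
    c=env.camera(n); im=c["color"]; b=(slice(110,270),slice(140,390))
    cv2.imwrite("pics/"+name,cv2.resize(im[b][:,:,::-1],None,fx=3,fy=3,interpolation=cv2.INTER_CUBIC)); return c
E
python3 -c "
from h import *
go(11,-105,118); snap('s1.png','scene')"
```

```text
t 2.1 case [   8.6 -148.9  113.5] rpy [-179.5   -0.2   94.8] ft [-0.5  0.  -0.5] w 0.0
travel [ 0.044   0.0024 -0.0044] turn [-0.0027 -0.0012  0.0007]
```

View pics/s1.png

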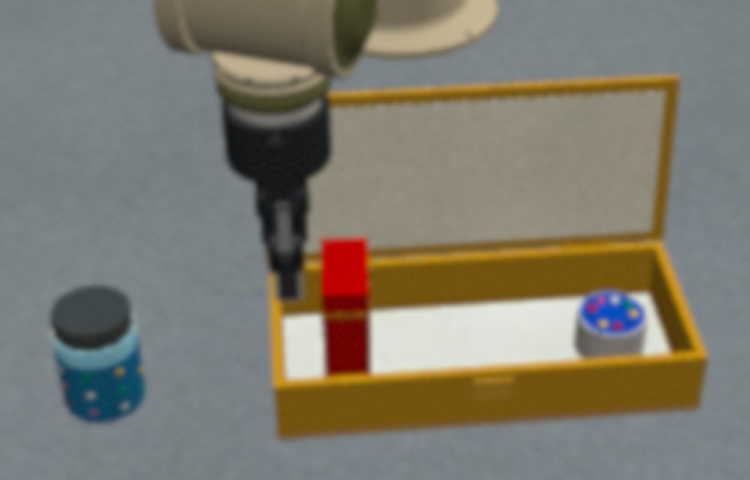

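The closed fingers, tip at (290,290) in the crop, stand just outside the carton's end-wall face at upper height, clear of the lid. I can start pushing.

>>> {"op": "step_arm", "data": {
  "series": [
    {"jaw":-1,"travel":[0.009,0,0],"turn":[0,0,0]},
    {"jaw":-1,"travel":[0.017,0,0],"turn":[0,0,0]},
    {"jaw":-1,"travel":[0.025,0,0],"turn":[0,0,0]},
    {"jaw":-1,"travel":[0.033,0,0],"turn":[0,0,0]},
    {"jaw":-1,"travel":[0.041,0,0],"turn":[0,0,0]}
  ]
}}

```text
time_s: 2.65
ee_pos: [628.1, -51.0, 118.8]
eef_rot: [180.0, 0.0, 94.8]
ft_force: [-0.8, 0.2, -0.0]
width: 0.001
gripper_force: 0.0
```

>>> {"op": "step_arm", "data": {
  "series": [
    {"jaw":-1,"travel":[0.008,0,0],"turn":[0,0,0]},
    {"jaw":-1,"travel":[0.016,0,0],"turn":[0,0,0]},
    {"jaw":-1,"travel":[0.024,0,0],"turn":[0,0,0]},
    {"jaw":-1,"travel":[0.024,0,0],"turn":[0,0,0]}
  ]
}}

```text
time_s: 3.05
ee_pos: [626.0, -26.9, 118.3]
eef_rot: [-180.0, -0.0, 94.9]
ft_force: [0.0, -0.5, 0.6]
width: 0.002
gripper_force: 0.0
```

```bash
python3 -c "
from h import *
go(11,-105,118); snap('s2.png','scene')"
```

```text
t 3.05 case [ 10.6 -83.7 118.3] rpy [-180.    -0.    94.9] ft [ 0.  -0.5  0.6] w 0.0
travel [-0.0213  0.0003  0.0003] turn [-0.     -0.0001  0.0011]
```

View pics/s2.png

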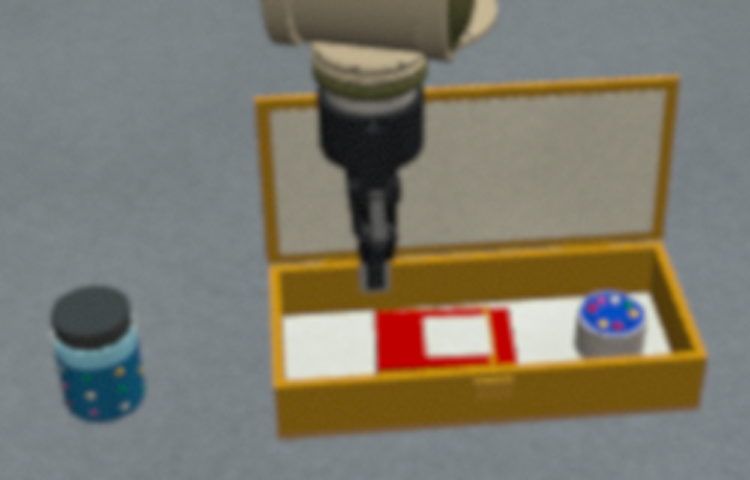

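The carton lies flat at crop (380–515, 310–370), well clear of the tin, and the lid is untouched. Next I raise the tool and go behind the lid.

>>> {"op": "step_arm", "data": {
  "series": [
    {"jaw":-1,"travel":[0,0,-0.05],"turn":[0,0,0]},
    {"jaw":-1,"travel":[0,0,-0.1],"turn":[0,0,0]},
    {"jaw":-1,"travel":[0,0,-0.15],"turn":[0,0,0]},
    {"jaw":-1,"travel":[0.01,0,-0.165],"turn":[0,0,0]},
    {"jaw":-1,"travel":[0.01,0,-0.165],"turn":[0,0,0]}
  ]
}}

```text
time_s: 3.6
ee_pos: [625.9, -17.8, 286.1]
eef_rot: [179.7, 0.1, 94.8]
ft_force: [0.8, -0.2, -0.6]
width: 0.001
gripper_force: 0.0
```

>>> {"op": "step_arm", "data": {
  "series": [
    {"jaw":-1,"travel":[0.074,-0.171,0],"turn":[0,0,0]},
    {"jaw":-1,"travel":[0.074,-0.171,0],"turn":[0,0,0]},
    {"jaw":-1,"travel":[0.074,-0.171,0],"turn":[0,0,0]},
    {"jaw":-1,"travel":[0.074,-0.171,0],"turn":[0,0,0]},
    {"jaw":-1,"travel":[0.074,-0.171,0],"turn":[0,0,0]}
  ]
}}

```text
time_s: 4.1
ee_pos: [445.2, 42.4, 282.0]
eef_rot: [-179.8, -0.0, 94.9]
ft_force: [1.2, 0.5, 1.1]
width: 0.002
gripper_force: 0.0
```

```bash
python3 -c "
from h import *
go(-160,0,200)"
```

```text
t 4.1 case [-1.639e+02  1.000e-01  2.820e+02] rpy [-179.8   -0.    94.9] ft [1.2 0.5 1.1] w 0.0
travel [-0.0002  0.0042  0.082 ] turn [-0.001  -0.0002  0.0011]
```

>>> {"op": "step_arm", "data": {
  "series": [
    {"jaw":-1,"travel":[0,0.004,0.04],"turn":[0,0,0]},
    {"jaw":-1,"travel":[0,0.004,0.083],"turn":[0,0,0]},
    {"jaw":-1,"travel":[0,0.004,0.083],"turn":[0,0,0]},
    {"jaw":-1,"travel":[0,0.02,0.083],"turn":[0,0,0]},
    {"jaw":-1,"travel":[0,0.036,0.083],"turn":[0,0,0]}
  ]
}}

```text
time_s: 4.6
ee_pos: [485.6, 44.0, 201.3]
eef_rot: [180.0, 0.0, 94.8]
ft_force: [1.3, 0.2, 1.2]
width: -0.001
gripper_force: 0.0
```

>>> {"op": "step_arm", "data": {
  "series": [
    {"jaw":-1,"travel":[0,0.01,0],"turn":[0,0,0]},
    {"jaw":-1,"travel":[0,0.02,0],"turn":[0,0,0]},
    {"jaw":-1,"travel":[0,0.03,0],"turn":[0,0,0]},
    {"jaw":-1,"travel":[0,0.04,0],"turn":[0,0,0]},
    {"jaw":-1,"travel":[0,0.05,0],"turn":[0,0,0]}
  ]
}}

```text
time_s: 5.1
ee_pos: [534.9, 48.6, 200.3]
eef_rot: [-180.0, 0.0, 94.8]
ft_force: [-1.4, -1.0, -1.4]
width: -0.003
gripper_force: 0.8
```

```bash
python3 -c "
from h import *
go(-65,0,199); snap('s3.png','scene')"
```

```text
t 5.1 case [-74.1  -1.  200.3] rpy [-180.     0.    94.8] ft [-1.4 -1.  -1.4] w -0.0
travel [0.001  0.0091 0.0013] turn [-0.0003  0.      0.0007]
```

View pics/s3.png

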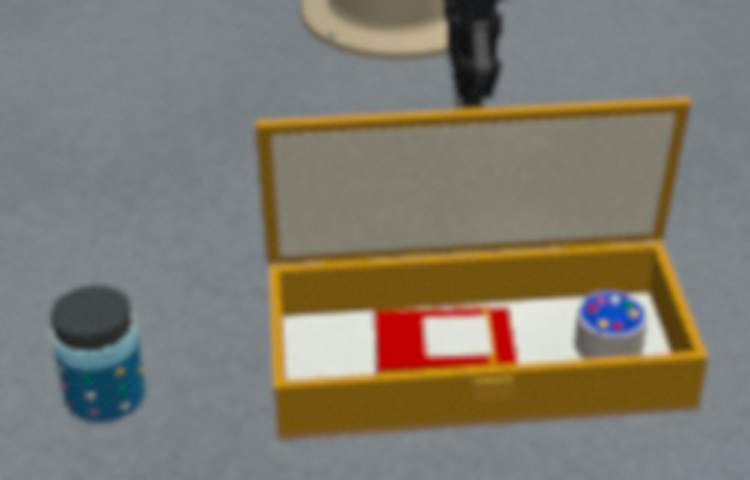

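The lid is now just past upright, with its edge at crop rows 100–120, the fingers behind it near (470,90) and the carton still flat. I continue along the arc.

>>> {"op": "step_arm", "data": {
  "series": [
    {"jaw":-1,"travel":[0,0.009,0.001],"turn":[0,0,0]},
    {"jaw":-1,"travel":[0,0.019,0.004],"turn":[0,0,0]},
    {"jaw":-1,"travel":[0,0.029,0.007],"turn":[0,0,0]},
    {"jaw":-1,"travel":[0,0.039,0.0115],"turn":[0,0,0]},
    {"jaw":-1,"travel":[0,0.048,0.0165],"turn":[0,0,0]}
  ]
}}

```text
time_s: 5.65
ee_pos: [583.2, 52.7, 183.5]
eef_rot: [180.0, 0.0, 94.8]
ft_force: [-1.5, -0.8, 1.8]
width: -0.005
gripper_force: 0.8
```

>>> {"op": "step_arm", "data": {
  "series": [
    {"jaw":-1,"travel":[0,0.0085,0.006],"turn":[0,0,0]},
    {"jaw":-1,"travel":[0,0.017,0.013],"turn":[0,0,0]},
    {"jaw":-1,"travel":[0,0.024,0.021],"turn":[0,0,0]},
    {"jaw":-1,"travel":[0,0.031,0.028],"turn":[0,0,0]},
    {"jaw":-1,"travel":[0,0.0375,0.036],"turn":[0,0,0]}
  ]
}}

```text
time_s: 6.15
ee_pos: [619.9, 55.8, 146.9]
eef_rot: [-180.0, -0.0, 94.8]
ft_force: [-1.3, 0.7, 1.4]
width: 0.003
gripper_force: 0.6
```

```bash
python3 -c "
from h import *
go(31.5,0,89); snap('s4.png','scene')"
```

```text
t 6.15 case [ 11.3  -0.8 146.9] rpy [-180.    -0.    94.8] ft [-1.3  0.7  1.4] w 0.0
travel [0.0007 0.0203 0.0579] turn [-0.0002 -0.      0.0007]
```

View pics/s4.png

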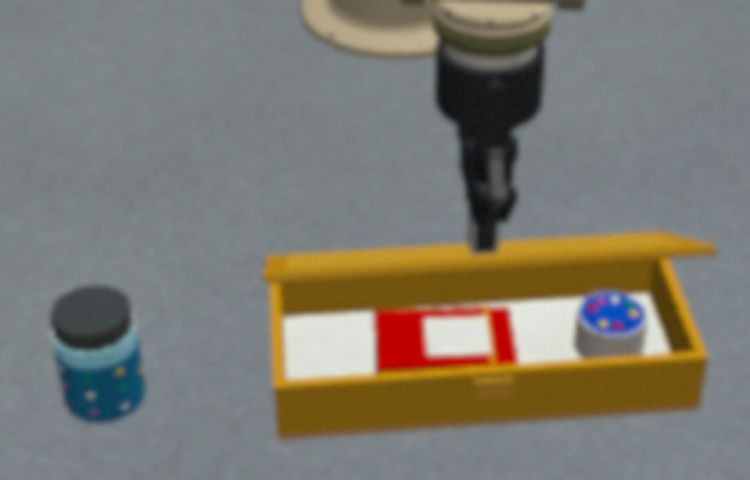

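The lid is at about 30° with the fingertip on its outer face near (485,245). I carry on down.

>>> {"op": "step_arm", "data": {
  "series": [
    {"jaw":-1,"travel":[0,0.0085,0.0135],"turn":[0,0,0]},
    {"jaw":-1,"travel":[0,0.014,0.027],"turn":[0,0,0]},
    {"jaw":-1,"travel":[0,0.017,0.037],"turn":[0,0,0]},
    {"jaw":-1,"travel":[0,0.019,0.047],"turn":[0,0,0]},
    {"jaw":-1,"travel":[0,0.02,0.0535],"turn":[0,0,0]}
  ]
}}

```text
time_s: 6.7
ee_pos: [639.4, 57.4, 93.3]
eef_rot: [-180.0, -0.0, 94.8]
ft_force: [0.2, 0.5, 1.4]
width: -0.001
gripper_force: 0.5
```

>>> {"op": "step_arm", "data": {
  "series": [
    {"jaw":-1,"travel":[0,0,0.001],"turn":[0,0,0]},
    {"jaw":-1,"travel":[0,0,0.002],"turn":[0,0,0]},
    {"jaw":-1,"travel":[0,0,0.003],"turn":[0,0,0]},
    {"jaw":-1,"travel":[0,0,0.004],"turn":[0,0,0]},
    {"jaw":-1,"travel":[0,0,0.004],"turn":[0,0,0]}
  ]
}}

```text
time_s: 7.2
ee_pos: [639.5, 57.4, 90.5]
eef_rot: [180.0, 0.0, 94.8]
ft_force: [-0.5, 0.7, 0.6]
width: -0.003
gripper_force: 0.1
```

>>> {"op": "step_arm", "data": {
  "series": [
    {"jaw":-1,"travel":[0,0,0.0005],"turn":[0,0,0]},
    {"jaw":-1,"travel":[0,0,0.001],"turn":[0,0,0]},
    {"jaw":-1,"travel":[0,0,0.0015],"turn":[0,0,0]},
    {"jaw":-1,"travel":[0,0,0.002],"turn":[0,0,0]},
    {"jaw":-1,"travel":[0,0,0.002],"turn":[0,0,0]}
  ]
}}

```text
time_s: 7.7
ee_pos: [639.6, 57.4, 89.0]
eef_rot: [180.0, 0.0, 94.8]
ft_force: [-1.7, -0.1, 6.5]
width: 0.005
gripper_force: 3.1
```

>>> {"op": "step_arm", "data": {
  "series": [
    {"jaw":-1,"travel":[0,0,0.0005],"turn":[0,0,0]},
    {"jaw":-1,"travel":[0,0,0.001],"turn":[0,0,0]},
    {"jaw":-1,"travel":[0,0,0.001],"turn":[0,0,0]},
    {"jaw":-1,"travel":[0,0,0.001],"turn":[0,0,0]}
  ]
}}

```text
time_s: 8.1
ee_pos: [639.7, 57.4, 89.0]
eef_rot: [179.9, 0.0, 94.8]
ft_force: [-4.7, 1.0, 13.2]
width: 0.002
gripper_force: 6.3
```

The force rises with no further travel at z = 89, which is the shut height, so the lid is seated. I retreat straight up.

>>> {"op": "step_arm", "data": {
  "series": [
    {"jaw":-1,"travel":[0,0,-0.01],"turn":[0,0,0]},
    {"jaw":-1,"travel":[0,0,-0.05],"turn":[0,0,0]},
    {"jaw":-1,"travel":[0,0,-0.1],"turn":[0,0,0]},
    {"jaw":-1,"travel":[0,0,-0.15],"turn":[0,0,0]},
    {"jaw":-1,"travel":[0,0,-0.15],"turn":[0,0,0]}
  ]
}}

```text
time_s: 8.6
ee_pos: [641.5, 57.3, 245.3]
eef_rot: [179.3, 0.1, 94.8]
ft_force: [0.5, -1.1, 0.2]
width: -0.002
gripper_force: 0.0
```

```bash
python3 -c "
from h import *
go(31.5,0,240); snap('s5.png','scene')"
```

```text
t 8.6 case [ 32.9  -1.  245.3] rpy [1.793e+02 1.000e-01 9.480e+01] ft [ 0.5 -1.1  0.2] w -0.0
travel [ 0.0011 -0.0015  0.0053] turn [0.0041 0.0007 0.0007]
```

View pics/s5.png

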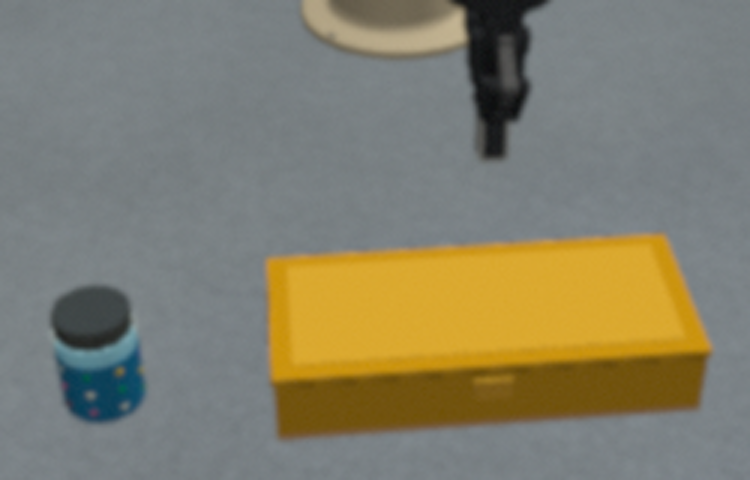

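The lid lies flat on the rim, with its front edge from (272,380) to (708,352), and the fingers are clear.

```bash
python3 -c "
from workcell import env
print(env.finish_job())"
```

```text
the job is handed in; nothing more can be done
None
```

The job is handed in with no verdict returned: the carton was pushed flat, the lid pressed shut (13 N) and the fingers backed clear, and the tin and jars were never touched.

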